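# Rinse a cup: turn it over onto the glass rinser and hold it down

### The arm

A 6-joint arm with a two-finger parallel gripper is mounted at the origin on a cart in front of the work surface, level with it; the furniture and walls round the work are solid. World frame = base frame: x ahead of the robot, y to its left, z up, the work surface at z = 0. Lengths are in m, angles in rad, forces in N, time in s.
With the tool pointing down it reaches from about 0.25 to 0.775 m from the base axis. Payload 8.9 kg.
Tool frame: the origin (TCP) lies at the very end of the fingers, on their centre line; the grasp point (between the pads) lies 19 mm behind it; z points along the fingers, y is the line along which they close (so a half turn about z gives the same grasp; the last joint's range is limited). The gripper opens to 85 mm and grips with 20 to 120 N. Pads are 22 mm wide; open, the fingers measure 114 mm over their backs; the gripper's body (76 mm by 85 mm) begins 54 mm behind the grasp point. The pads swing forward as they close: fully open they stand 13 mm farther back than shut.
Start: joints at [-1.489, 0.291, -0.153, 1.127, 0, 1.431], TCP at [0.115, -0.512, 0.231] pointing down, gripper open.
Joint ranges: [-2.52, 2.52], [-0.91, 1.74], [-1.3, 1.37], [-1.96, 2.02], [-1.52, 1.47], [-3.14, 3.14]. Speed limits (rad/s): [2.22, 2.22, 2.79, 3.14, 3.14, 3.14].

### API

Orientations are given as a rotation vector (axis times angle).
In Python, from rig import readout, vision, workorder gives the robot as it stands.
- The arm moves only by the tool jog_arm, never from a script. Its argument "rows" is a list of rows, each an object with "grip": the opening, from 0 (shut) to 1 (fully open); "linear": the shift along the tool's x, y, z in m, a list of three; "dr": the turn, a rotation vector about the tool's x, y, z in degrees, a list of three. In form: [{"grip": grip, "linear": [tx, ty, tz], "dr": [rx, ry, rz]}, ...]. A call has 1 to 20 rows; each row is the pose to reach, as a shift and turn from the pose commanded when the call began, along the tool's axes at that moment; what a row does not reach only later rows make up. A row lasts 1/12 s, in which the tool goes at most 41.7 mm and 7.16 degrees, less where a joint would pass 70% of its speed; a pose out of reach is approached as far as the arm can. A call with a gripper value outside its range is refused whole. The fingers move at their own pace and stop on an object; "squeeze" is the grip in N (left out, the last holds). Time passes only in rows, so rows that repeat a pose let the fingers close. It gives the time, the measured TCP pose, the force, the opening and the grip force at its end, in the units of the state.
- readout.sense(): the state, without advancing time (a new reading comes with each control period).
- vision.read_camera(name): name is "scene" or "top" or "wrist"; returns a dict with "pixels" (420x560x3 uint8, blue, green, red), "fx", "fy", "cx", "cy" (pixels), "D" ([k1, k2, p1, p2, k3] as OpenCV has them; the pictures are not rectified), "cam_to_world" (4x4, takes a point from camera to world coordinates). Camera axes: x right, y down, z forward; pixel columns grow to the right and rows downward; lengths in m; the calibration is good to about 2 mm. A picture is of the moment at which its call begins. There is no depth.
- workorder.close_job(): hands the job in; it is judged then, once.
The state is a dict: "clock": time; "q": joint angles; "joint_velocities": joint speeds; "joint_efforts": joint torques, N m; "eef_pos": TCP position; "orientation": TCP orientation; "wrist_force": force on the tool from outside, world axes, zero at the start; "wrist_torque": the same for the moment, N m; "finger_gap": finger opening in m; "grip_force": force on a finger pad.
Only numpy, scipy, OpenCV 4.12 (cv2) and the standard library are available. Lean on these libraries where they do the work, as an engineer would, in place of code of your own. Each camera call takes 0.05 s, during which the arm holds its last target. There are 200 camera calls.

### The job

Turn the plain steel cup over and set it mouth-down, centred on the star of the glass rinser, then push the cup down so that the sprung star sinks halfway, 10 mm of its 20 mm travel, and keep it there. Press only on the cup, not on the rinser, hold it for at least two seconds, and finish while still holding it down: do not let go. Leave the mug, the glass tumbler and the spoon where they are.

Things in the scene. Friction and masses are not known exactly. Their poses are not given: they have to be found in the camera images.
- cup: Plain steel cup without handle, 88 mm high, hollow: 66 mm across at the mouth, 58 mm at mid height (grip it there), 52 mm at the flat foot; wall 3 mm, floor 4 mm, 0.09 to 0.18 kg. Starts standing mouth-up on the worktop. Laid on its side it hardly rolls. Origin: centre of its underside; z axis from the foot to the mouth (up at the start).
- cup_rim (a point): Centre of the cup's mouth, in the plane of its rim, 88 mm along the cup's z axis from its origin.
- rinser: Glass rinser fixed to the worktop: round black drip tray 152 mm across, 36 mm high, open above, with a metal inlet stub on its side (+x of its frame, reaching 97 mm from the centre); in its middle stands the grey star. It stands on the left or on the right, the cup on the other side. Origin: centre of its underside, z up.
- star_top (a point): Centre of the star, level with the tops of its eight flat spokes: 62 mm above the worktop when up, sinking with the star. The spokes reach 53 mm from the centre; a hub dome of 14 mm radius rises 6 mm above them. The mouth of the upturned cup stands on the spokes, round the dome.
- star (a joint): How far the sprung star is pressed down, in m: 0 = up, 0.020 = bottomed. The spring is preloaded: about 4 N to start, 8 N at 10 mm, 12 N at the bottom, less the weight of star and cup (about 2 N); it comes up again by itself.
- mug: Cream mug with handle, 82 x 117 x 94 mm, standing at the back of the work; to be left alone. Origin: centre of its underside.
- tumbler: Clear glass tumbler, 84 mm across, 89 mm high, at the back of the work, beside the tall grey water dispenser whose cabinet fills the left back (x over 0.62 m with y over 0.28 m), which the hand and arm must keep clear of; to be left alone. Origin: centre of its underside.
- spoon: Metal spoon, 196 mm long, lying at the left front, pointing away from the robot; to be left alone. (Beside the robot on its left a door post rises from the floor, x 0.12 to 0.22 m, y 0.44 to 0.58 m: the arm must not swing into it.) Origin: centre of its underside.

How it is judged:
By the outcome, as a careful person would: the job done as asked, in the order asked, and still so for the second after the job is handed in, while the arm keeps its last pose, push and grip.
It also fails if it takes over 72 s, if anything falls off the work surface, if the arm or the gripper's body presses on something with over 40 N, if the wrist force passes 120 N, or if a joint passes its speed limit or range.

## Working session

There is one attempt and no reset: what is moved stays moved. The work goes in short steps, Python scripts to look and compute and a tool call to move; the robot and the scene stay as the last step left them, time stands still between calls to the robot, and variables do not carry over. Pictures are saved under pics/ and viewed, at most 10 in all, crops included, and the job is handed in when it is done.

Besides the shell and the picture viewer there is one more tool, called after "Call:" as name(argument=value, ...), one argument or row to a line, values as JSON. jog_arm: Moves the arm, as the interface text tells. Its arguments: {"type":"object","properties":{"rows":{"type":"array"},"squeeze":{"type":"number"}},"required":["rows"]}

```bash
mkdir -p pics; cat > h.py <<'E'
import numpy as np, cv2
from rig import readout, vision, workorder
from scipy.spatial.transform import Rotation as R
def ray(c,uv):
    K=np.array([[c['fx'],0,c['cx']],[0,c['fy'],c['cy']],[0,0,1]])
    n=cv2.undistortPoints(np.array([[uv]],float),K,np.array(c['D'],float))[0,0]
    T=np.array(c['cam_to_world']); d=T[:3,:3]@np.array([n[0],n[1],1]); return T[:3,3],d
def at(c,uv,z):
    o,d=ray(c,uv); return o+d*(z-o[2])/d[2]
def proj(c,p):
    K=np.array([[c['fx'],0,c['cx']],[0,c['fy'],c['cy']],[0,0,1]])
    T=np.linalg.inv(np.array(c['cam_to_world'])); r=cv2.Rodrigues(T[:3,:3])[0]
    return cv2.projectPoints(np.atleast_2d(np.array(p,float)),r,T[:3,3],K,np.array(c['D'],float))[0][:,0]
E
python3 - <<'E'
from h import *
for n in ['top','scene']:
    c=vision.read_camera(n); cv2.imwrite(f'pics/{n}0.png',c['pixels'])
    print(n,np.round(c['cam_to_world'],3).tolist(),c['fx'])
s=readout.sense(); print(s)
E
```

```text
top [[-0.012, -0.995, 0.101, 0.471], [-1.0, 0.012, 0.002, -0.007], [-0.003, -0.101, -0.995, 1.262], [0.0, 0.0, 0.0, 1.0]] 451.35887907242767
scene [[0.832, -0.48, 0.279, 0.3], [-0.555, -0.72, 0.416, -0.456], [0.001, -0.501, -0.866, 1.031], [0.0, 0.0, 0.0, 1.0]] 439.7181067221771
{'clock': 0.1, 'q': array([-1.48929067e+00,  2.91210138e-01, -1.54035263e-01,  1.12672755e+00,
        2.17290397e-05,  1.43150042e+00]), 'joint_velocities': array([-0.00258914, -0.00051197,  0.00246445, -0.00150157,  0.00013292,
       -0.00039391]), 'joint_efforts': array([ 8.43919097e-04, -5.37977922e+01,  3.31919146e+01,  9.37958976e-03,
       -2.49109589e-04,  7.50339524e-06]), 'eef_pos': array([ 0.11496145, -0.51185333,  0.23080274]), 'orientation': array([-3.12129836e+00, -3.46000631e-01, -8.74824497e-05]), 'wrist_force': array([-0.09733794, -0.06440878,  0.24930707]), 'wrist_torque': array([ 0.02400836,  0.025296  , -0.00088769]), 'grip_force': 0.0, 'finger_gap': 0.08556331627501093}
```

View pics/top0.png

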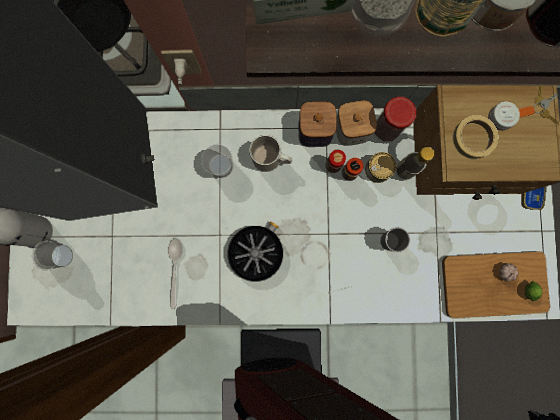

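View pics/scene0.png

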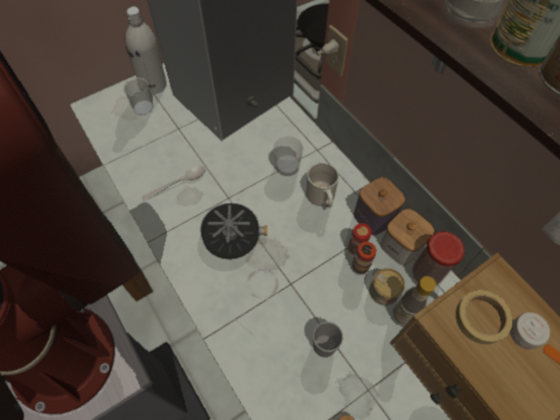

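The top view shows the cup's mouth at about (397,239) and the star's hub at about (256,253), with the inlet stub at (273,226). The scene view shows the cup at about (327,335) and the hub at about (229,229). The spoon, mug and tumbler are clear of both.

```bash
python3 - <<'E'
from h import *
C={n:vision.read_camera(n) for n in ['top','scene']}
for n,a,b in [('top',(397,239),(256,253)),('scene',(327,330),(229,229))]:
    print(n,at(C[n],a,.088),at(C[n],b,.066))
cup=at(C['top'],(397,239),.088)[:2]; st=at(C['top'],(256,253),.066)[:2]
t=np.linspace(0,2*np.pi,60)
def circ(p,r,z): return np.c_[p[0]+r*np.cos(t),p[1]+r*np.sin(t),np.full(60,z)]
out=[]
for n in C:
    for p,L in [(cup,[(.033,.088),(.026,0)]),(st,[(.053,.062),(.014,.062),(.076,.036)])]:
        u0=proj(C[n],[p[0],p[1],.04])[0].astype(int); h=36; S=5.5
        im=C[n]['pixels'][u0[1]-h:u0[1]+h,u0[0]-h:u0[0]+h]; im=cv2.resize(im,None,fx=S,fy=S,interpolation=cv2.INTER_CUBIC)
        for r,z in L:
            q=(proj(C[n],circ(p,r,z))-(u0-h)+.5)*S
            cv2.polylines(im,[q.astype(np.int32)],True,(0,255,0),1)
        out.append(cv2.resize(im,(396,300)) if 0 else im[:, :])
g=np.vstack([np.hstack(out[:2]),np.hstack(out[2:])]); g=cv2.resize(g,(600,600)); cv2.imwrite('pics/ov.png',g)
E
```

```text
top [ 0.52618966 -0.31231727  0.088     ] [0.49491536 0.0567917  0.066     ]
scene [ 0.53250491 -0.29987612  0.088     ] [0.48715099 0.04316736 0.066     ]
```

View pics/ov.png

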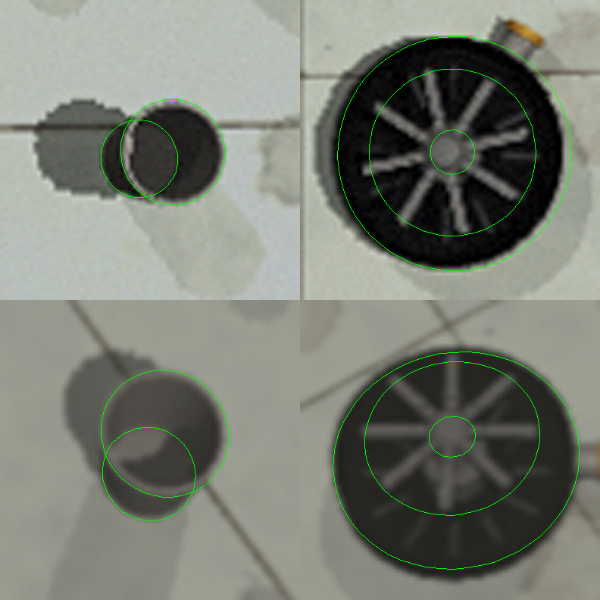

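The overlay shows the cup fits at (0.526,-0.312) in both views. The spoke ends put the star about 3.5 mm further to +y than I marked, so I take it at about (0.4955, 0.0605).

My plan has five steps:
1. Pick the cup up with the tool pitched 40° down.
2. Roll the tool to lay the cup down with its mouth toward the robot.
3. Regrasp it from above.
4. Pitch the tool up so the mouth faces down.
5. Place the cup on the star and press.

```bash
cat >> h.py <<'E'
def ori(az,p,s=1):
    a,p=np.radians([az,p]); d=np.array([np.cos(a)*np.cos(p),np.sin(a)*np.cos(p),-np.sin(p)])
    y=s*np.array([-np.sin(a),np.cos(a),0]); return np.c_[np.cross(y,d),y,d]
def rel(pos,Rt,frm=None):
    s=readout.sense(); p0,R0=frm or (s['eef_pos'],R.from_rotvec(s['orientation']).as_matrix())
    print('lin',np.round(R0.T@(np.array(pos)-p0),4),'dr',np.round(np.degrees(R.from_matrix(R0.T@Rt).as_rotvec()),2))
def log():
    s=readout.sense(); open('log.txt','a').write(repr([list(map(float,s[k])) for k in('q','eef_pos','orientation')])+'\n')
    print(s['clock'],'q',np.round(s['q'],3),'p',np.round(s['eef_pos'],4),'f',np.round(s['wrist_force'],1),'gap',round(s['finger_gap'],4),s['grip_force'])
E
python3 - <<'E'
from h import *
log()
Rt=ori(-30.7,40); G=np.array([.526,-.312,.052]); T=G+.019*Rt[:,2]; print(T)
rel(T-.13*Rt[:,2],Rt)
c=vision.read_camera('wrist'); s=readout.sense(); R0=R.from_rotvec(s['orientation']).as_matrix()
M=np.array(c['cam_to_world']); print(R0.T@(M[:3,3]-s['eef_pos']), np.round(R0.T@M[:3,:3],2))
E
```

```text
0.2 q [-1.489  0.291 -0.154  1.127  0.     1.431] p [ 0.115 -0.512  0.231] f [0.1 0.1 0.2] gap 0.0853 0.0
[ 0.53851502 -0.31943087  0.03978704]
lin [ 0.383  -0.1634  0.1078] dr [ -58.73  -23.39 -125.92]
[ 7.20529269e-02  4.68257055e-05 -1.42196487e-01] [[-0.   -0.96 -0.28]
 [ 1.   -0.   -0.  ]
 [ 0.   -0.28  0.96]]
```

Call:
jog_arm(
  rows=[
    {"grip": 1, "linear": [0.1, -0.04, -0.03], "dr": [-15, -6, -31]},
    {"grip": 1, "linear": [0.1, -0.04, -0.03], "dr": [-15, -6, -31]},
    {"grip": 1, "linear": [0.1, -0.04, -0.03], "dr": [-15, -6, -31]},
    {"grip": 1, "linear": [0.1, -0.04, -0.03], "dr": [-15, -6, -31]},
    {"grip": 1, "linear": [0.1, -0.04, -0.03], "dr": [-15, -6, -31]},
    {"grip": 1, "linear": [0.28, -0.1, -0.03], "dr": [-44, -17.5, -94]},
    {"grip": 1, "linear": [0.28, -0.1, -0.03], "dr": [-44, -17.5, -94]},
    {"grip": 1, "linear": [0.28, -0.1, -0.03], "dr": [-44, -17.5, -94]},
    {"grip": 1, "linear": [0.28, -0.1, -0.03], "dr": [-44, -17.5, -94]},
    {"grip": 1, "linear": [0.28, -0.1, -0.03], "dr": [-44, -17.5, -94]},
    {"grip": 1, "linear": [0.28, -0.1, -0.03], "dr": [-44, -17.5, -94]},
    {"grip": 1, "linear": [0.28, -0.1, -0.03], "dr": [-44, -17.5, -94]},
    {"grip": 1, "linear": [0.28, -0.1, -0.03], "dr": [-44, -17.5, -94]},
    {"grip": 1, "linear": [0.28, -0.1, -0.03], "dr": [-44, -17.5, -94]},
    {"grip": 1, "linear": [0.28, -0.1, -0.03], "dr": [-44, -17.5, -94]},
  ],
)

```text
clock: 1.5
eef_pos: [0.3662, -0.3524, 0.261]
orientation: [1.355, 2.009, -0.247]
wrist_force: [0.9, -0.4, -0.3]
finger_gap: 0.0854
grip_force: 0.0
```

```bash
python3 - <<'E'
from h import *
log(); s=readout.sense(); print(np.round(R.from_rotvec(s['orientation']).as_matrix(),3))
Rt=ori(-30.7,40); G=np.array([.526,-.312,.052]); T=G+.019*Rt[:,2]
rel(T-.13*Rt[:,2]+[0,0,.06],Rt)
E
```

```text
1.5 q [-0.947 -0.26  -0.952  0.147  0.057  0.262] p [ 0.3662 -0.3524  0.261 ] f [ 0.9 -0.4 -0.3] gap 0.0854 0.0
[[-0.216  0.874  0.436]
 [ 0.742  0.437 -0.508]
 [-0.634  0.213 -0.743]]
lin [0.0927 0.0958 0.0529] dr [-14.71  -5.71 -31.47]
```

Call:
jog_arm(
  rows=[
    {"grip": 1, "linear": [0.0927, 0.0958, 0.0529], "dr": [-14.7, -5.7, -31.5]},
    {"grip": 1, "linear": [0.0927, 0.0958, 0.0529], "dr": [-14.7, -5.7, -31.5]},
    {"grip": 1, "linear": [0.0927, 0.0958, 0.0529], "dr": [-14.7, -5.7, -31.5]},
    {"grip": 1, "linear": [0.0927, 0.0958, 0.0529], "dr": [-14.7, -5.7, -31.5]},
    {"grip": 1, "linear": [0.0927, 0.0958, 0.0529], "dr": [-14.7, -5.7, -31.5]},
    {"grip": 1, "linear": [0.0927, 0.0958, 0.0529], "dr": [-14.7, -5.7, -31.5]},
    {"grip": 1, "linear": [0.0927, 0.0958, 0.0529], "dr": [-14.7, -5.7, -31.5]},
  ],
)

```text
clock: 2.08
eef_pos: [0.4529, -0.2706, 0.1835]
orientation: [0.621, 2.202, -0.282]
wrist_force: [0.1, -0.1, 0.2]
finger_gap: 0.085
grip_force: 0.0
```

```bash
cat >> h.py <<'E'
def Rx(a): return R.from_euler('x',a).as_matrix()
def Ry(a): return R.from_euler('y',a).as_matrix()
def Rz(a): return R.from_euler('z',a).as_matrix()
B=ori(0,0)   # tool in link6 at zero
def fk(q,P):
    a=q[1];b=q[1]-q[2];th=b+q[3]; H,L1,L2,L3,L4,ro=P
    w=np.array([ro+L1*np.sin(a)+L2*np.cos(b)+L3*np.cos(th),0,H+L1*np.cos(a)-L2*np.sin(b)-L3*np.sin(th)])
    O=Ry(th)@Rz(q[4]); p=w+O@[L4,0,0]
    return Rz(q[0])@p, Rz(q[0])@O@Rx(q[5])@B
E
python3 - <<'E'
from h import *
log()
from scipy.optimize import least_squares
D=[eval(l) for l in open('log.txt')]
for q,p,o in D:
    _,Rm=fk(q,[0]*6); print(np.degrees(R.from_matrix(Rm.T@R.from_rotvec(o).as_matrix()).as_rotvec()).round(2))
P0=[.2,.35,.35,.1,.2,0]
f=lambda P: np.concatenate([(fk(q,P)[0]-p)*100 for q,p,o in D]+[(P-np.array(P0))*.02])
r=least_squares(f,P0); print(r.x, np.abs(r.fun[:-6]).max()/100)
Rt=ori(-30.7,40); G=np.array([.526,-.312,.052]); T=G+.019*Rt[:,2]
rel(T-.13*Rt[:,2],Rt)
c=vision.read_camera('wrist');cv2.imwrite('pics/w1.png',c['pixels'])
print(proj(c,[[.526,-.312,.088]]))
E
```

```text
2.0833 q [-0.798 -0.034 -1.228 -0.477  0.194 -0.16 ] p [ 0.4529 -0.2706  0.1835] f [ 0.1 -0.1  0.2] gap 0.085 0.0
[-0. -0. -0.]
[-0. -0. -0.]
[ 0. -0.  0.]
[ 0.40727994  0.59070359  0.47508778 -0.20725686  0.7628573  -0.07173205] 0.07210270039322875
lin [0.0467 0.0014 0.038 ] dr [-0.31 -0.16 -0.65]
[[280.6130249  178.29321404]]
```

View pics/w1.png

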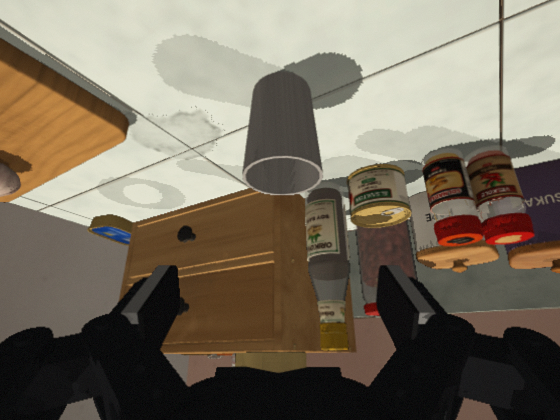

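The wrist view is upside down, because the camera is under the tool. It shows the cup's rim centred at about (283,175), against a prediction of (280.6,178.3), so the cup estimate is good to about 1–2 mm and lies between the fingers.

```bash
cat >> h.py <<'E'
def fk(q,P):
    a=q[1];b=q[1]-q[2];th=b+q[3]; H,L1,L2,L3,L4,ro,dy=P
    w=np.array([ro+L1*np.sin(a)+L2*np.cos(b)+L3*np.cos(th),dy,H+L1*np.cos(a)-L2*np.sin(b)-L3*np.sin(th)])
    O=Ry(th)@Rz(q[4]); p=w+O@[L4,0,0]
    return Rz(q[0])@p, Rz(q[0])@O@Rx(q[5])@B
def fit():
    from scipy.optimize import least_squares
    D=[eval(l) for l in open('log.txt')]
    P0=np.array([.2,.35,.35,.1,.25,0,.08])
    r=least_squares(lambda P: np.concatenate([(fk(q,P)[0]-p)*100 for q,p,o in D]+[(P-P0)*.02]),P0)
    print('P',r.x.round(4),np.abs(r.fun[:-7]).max()/100); return r.x
E
python3 - <<'E'
from h import *
fit(); s=readout.sense(); c=vision.read_camera('wrist')
print(at(c,(283,175),.088))
Rt=ori(-30.7,40); G=np.array([.526,-.312,.052]); T=G+.019*Rt[:,2]
rel(T-.13*Rt[:,2],Rt); rel(T,Rt)
E
```

```text
P [ 0.4001  0.5666  0.4568  0.2252  0.3047 -0.0495  0.0745] 0.014610108120662794
[ 0.52431149 -0.30887305  0.088     ]
lin [0.0483 0.0013 0.0381] dr [-0.31 -0.02 -0.6 ]
lin [0.0483 0.002  0.1681] dr [-0.31 -0.02 -0.6 ]
```

Call:
jog_arm(
  rows=[
    {"grip": 1, "linear": [0.048, 0.002, 0.038], "dr": [0, 0, -0.6]},
    {"grip": 1, "linear": [0.048, 0.003, 0.038], "dr": [-0.3, 0, -0.6]},
    {"grip": 1, "linear": [0.048, 0.003, 0.038], "dr": [-0.3, 0, -0.6]},
    {"grip": 1, "linear": [0.048, 0.003, 0.06], "dr": [-0.3, 0, -0.6]},
    {"grip": 1, "linear": [0.048, 0.003, 0.08], "dr": [-0.3, 0, -0.6]},
    {"grip": 1, "linear": [0.048, 0.003, 0.1], "dr": [-0.3, 0, -0.6]},
    {"grip": 1, "linear": [0.048, 0.003, 0.12], "dr": [-0.3, 0, -0.6]},
    {"grip": 1, "linear": [0.048, 0.003, 0.14], "dr": [-0.3, 0, -0.6]},
    {"grip": 1, "linear": [0.048, 0.003, 0.155], "dr": [-0.3, 0, -0.6]},
    {"grip": 1, "linear": [0.048, 0.003, 0.164], "dr": [-0.3, 0, -0.6]},
    {"grip": 1, "linear": [0.048, 0.003, 0.167], "dr": [-0.3, 0, -0.6]},
    {"grip": 1, "linear": [0.048, 0.003, 0.167], "dr": [-0.3, 0, -0.6]},
    {"grip": 1, "linear": [0.048, 0.003, 0.167], "dr": [-0.3, 0, -0.6]},
  ],
)

```text
clock: 3.27
eef_pos: [0.5383, -0.3169, 0.0408]
orientation: [0.6, 2.205, -0.282]
wrist_force: [-0.2, -0.1, -0.3]
finger_gap: 0.0852
grip_force: 0.0
```

```bash
python3 - <<'E'
from h import *
log();fit(); s=readout.sense(); Rm=R.from_rotvec(s['orientation']).as_matrix(); print((s['eef_pos']-.019*Rm[:,2]).round(4),Rm[:,2].round(3),Rm[:,1].round(3))
c=vision.read_camera('wrist');cv2.imwrite('pics/w2.png',c['pixels'])
E
```

```text
3.2667 q [-0.726  0.606 -1.15  -1.048  0.147 -0.127] p [ 0.5383 -0.3169  0.0408] f [-0.2 -0.1 -0.3] gap 0.0852 0.0
P [ 0.4307  0.6853  0.5448  0.332   0.3086 -0.1616  0.0744] 0.01895854756853546
[ 0.5258 -0.3095  0.053 ] [ 0.659 -0.389 -0.643] [ 0.507  0.862 -0.002]
```

View pics/w2.png

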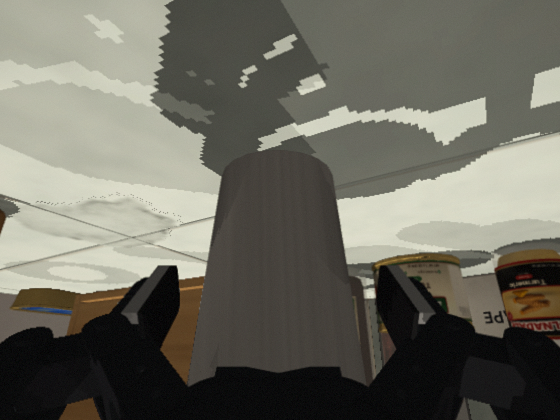

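The fingers straddle the cup evenly, with its sides at columns 210–345 between pads at about 178 and 378. Next I close and lift.

Call:
jog_arm(
  rows=[
    {"grip": 0.5, "linear": [0, 0, 0], "dr": [0, 0, 0]},
    {"grip": 0.5, "linear": [0, 0, 0], "dr": [0, 0, 0]},
    {"grip": 0.3, "linear": [0, 0, 0], "dr": [0, 0, 0]},
    {"grip": 0.3, "linear": [0, 0, 0], "dr": [0, 0, 0]},
    {"grip": 0.3, "linear": [0, 0, 0], "dr": [0, 0, 0]},
    {"grip": 0.3, "linear": [0, 0, 0], "dr": [0, 0, 0]},
    {"grip": 0.3, "linear": [0, 0, 0], "dr": [0, 0, 0]},
    {"grip": 0.3, "linear": [0, 0, 0], "dr": [0, 0, 0]},
    {"grip": 0.3, "linear": [-0.015, 0, -0.013], "dr": [0, 0, 0]},
    {"grip": 0.3, "linear": [-0.038, 0, -0.032], "dr": [0, 0, 0]},
    {"grip": 0.3, "linear": [-0.06, 0, -0.05], "dr": [0, 0, 0]},
    {"grip": 0.3, "linear": [-0.08, 0, -0.067], "dr": [0, 0, 0]},
    {"grip": 0.3, "linear": [-0.08, 0, -0.067], "dr": [0, 0, 0]},
  ],
  squeeze=50,
)

```text
clock: 4.4
eef_pos: [0.5402, -0.318, 0.1499]
orientation: [0.597, 2.199, -0.284]
wrist_force: [1.1, -1.8, -0.2]
finger_gap: 0.0604
grip_force: 55.4
```

```bash
cat >> h.py <<'E'
def fk(q,P):
    a=q[1];b=q[1]-q[2];th=b+q[3]; H,L1,L2,L3,L4,ro,dy,e=P
    w=np.array([ro+L1*np.sin(a)+L2*np.cos(b+e)+L3*np.cos(th),dy,H+L1*np.cos(a)-L2*np.sin(b+e)-L3*np.sin(th)])
    O=Ry(th)@Rz(q[4]); p=w+O@[L4,0,0]
    return Rz(q[0])@p, Rz(q[0])@O@Rx(q[5])@B
def fit():
    from scipy.optimize import least_squares
    D=[eval(l) for l in open('log.txt')]
    P0=np.array([.2,.35,.35,.1,.25,0,.08,.3])
    r=least_squares(lambda P: np.concatenate([(fk(q,P)[0]-p)*100 for q,p,o in D]+[(P-P0)*.02]),P0)
    print('P',r.x.round(4),np.abs(r.fun[:-8]).max()/100); return r.x
E
python3 - <<'E'
from h import *
log();fit(); c=vision.read_camera('scene'); cv2.imwrite('pics/s1.png',cv2.resize(c['pixels'][140:420,200:560],None,fx=2,fy=2))
E
```

```text
4.4 q [-0.725  0.247 -1.072 -0.618  0.147 -0.127] p [ 0.5402 -0.318   0.1499] f [ 1.1 -1.8 -0.2] gap 0.0604 55.37583907635735
P [ 0.2979  0.5098  0.39    0.1196  0.324  -0.      0.0729 -0.1544] 3.918179811157607e-08
```

View pics/s1.png

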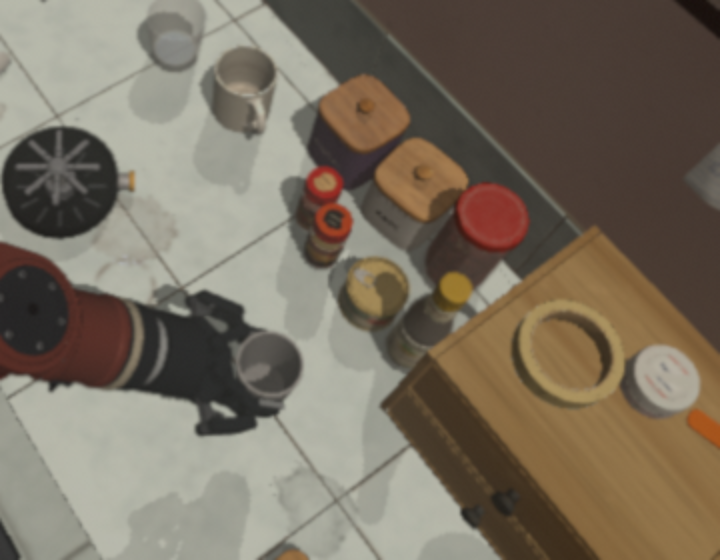

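The lifted cup is held upright and square, at about (268,365) in the crop, and nothing else has moved. The kinematic model now fits exactly, so I can plan the laying, regrasp and final poses against the joint limits.

```bash
cat >> h.py <<'E'
P=[0.2979,0.5098,0.39,0.1196,0.324,0,0.0729,-0.1544]
try: import io,contextlib; P=(lambda: (contextlib.redirect_stdout(io.StringIO()).__enter__(),fit()))()[1]; import sys; sys.stdout=sys.__stdout__
except Exception: pass
LO=np.array([-2.52,-.91,-1.3,-1.96,-1.52,-3.14])+.02; HI=np.array([2.52,1.74,1.37,2.02,1.47,3.14])-.02
def ik(p,Rt,q0):
    from scipy.optimize import least_squares
    def f(q):
        a,Rm=fk(q,P); return np.r_[(a-p)*10,R.from_matrix(Rm.T@Rt).as_rotvec()]
    r=least_squares(f,np.clip(q0,LO+1e-3,HI-1e-3),bounds=(LO,HI)); return r.x,np.abs(r.fun).max()
E
python3 - <<'E'
from h import *
q=readout.sense()['q']; q0=q.copy(); q0[5]+=np.pi
for c in [(.50,-.27),(.47,-.2)]:
  for az in [-50,-30,-10,10]:
    Rt=ori(az,50,-1); a,e=ik(np.array([*c,.04])+.019*Rt[:,2],Rt,q0); 
    out=[(e<1e-4),a.round(2)]
    for pt in (95,105):
        Rt=ori(az,pt,-1); b,e=ik(np.array([*c,.03])+.019*Rt[:,2],Rt,a); out+=[pt,e<1e-4,b.round(2)]
    print(c,az,*out)
S=np.array([.4955,.0605])
for az in [-60,-40,-20,0,20,40]:
  for pt in (5,15):
    for z in (.098,.2):
      Rt=ori(az,pt,-1); qq=q0.copy(); qq[0]=0
      a,e=ik(np.array([*S,z])+.019*Rt[:,2],Rt,qq); print(az,pt,z,round(e,4),a.round(2))
E
```

```text
(0.5, -0.27) -50 False [-0.63  0.48 -1.11 -0.72 -0.02  3.12] 95 False [-0.7   0.64 -0.23  0.8   0.12  3.12] 105 False [-0.7   0.77 -0.01  1.06  0.13  3.12]
(0.5, -0.27) -30 True [-0.68  0.47 -1.11 -0.7   0.1   3.02] 95 True [-0.62  0.64 -0.22  0.79 -0.01  3.05] 105 True [-0.61  0.77  0.    1.07 -0.02  3.06]
(0.5, -0.27) -10 True [-0.84  0.46 -1.04 -0.51  0.41  2.6 ] 95 True [-0.6   0.64 -0.23  0.78 -0.04  2.71] 105 True [-0.57  0.76 -0.02  1.04 -0.1   2.76]
(0.5, -0.27) 10 True [-0.95  0.49 -0.85 -0.12  0.62  2.13] 95 True [-0.59  0.63 -0.25  0.76 -0.06  2.38] 105 True [-0.53  0.73 -0.07  0.97 -0.17  2.45]
(0.47, -0.2) -50 False [-0.57  0.46 -1.26 -0.84  0.01  3.12] 95 False [-0.66  0.56 -0.41  0.71  0.16  3.12] 105 False [-0.66  0.68 -0.21  0.96  0.18  3.12]
(0.47, -0.2) -30 True [-0.56  0.46 -1.25 -0.84  0.02  3.11] 95 False [-0.54  0.56 -0.39  0.71 -0.    3.12] 105 False [-0.54  0.68 -0.19  0.97 -0.    3.12]
(0.47, -0.2) -10 True [-0.77  0.43 -1.21 -0.68  0.37  2.66] 95 True [-0.53  0.55 -0.39  0.7  -0.03  2.79] 105 True [-0.5   0.67 -0.19  0.95 -0.08  2.83]
(0.47, -0.2) 10 True [
[... 763 characters left out ...]
328 [ 0.22  0.09 -1.28 -0.76 -0.43  3.12]
0 5 0.098 0.6472 [ 0.08  0.3  -1.28 -0.84 -0.16  3.12]
0 5 0.2 0.5256 [ 0.03 -0.04 -1.28 -0.63 -0.07  3.12]
0 15 0.098 0.4964 [ 0.03  0.28 -1.28 -0.8  -0.09  3.12]
0 15 0.2 0.3687 [-0.   -0.04 -1.28 -0.61 -0.03  3.12]
20 5 0.098 0.3487 [-0.73  1.01 -1.28 -1.42  1.36  2.32]
20 5 0.2 0.3113 [-0.71  0.42 -1.28 -0.78  1.26  2.3 ]
20 15 0.098 0.2957 [-0.67  0.72 -1.28 -1.    1.15  2.28]
20 15 0.2 0.1972 [-0.6   0.19 -1.28 -0.61  0.99  2.45]
40 5 0.098 0.0412 [-0.73  1.16 -1.28 -1.69  1.43  2.4 ]
40 5 0.2 0.0519 [-0.73  0.62 -1.28 -1.    1.43  2.25]
40 15 0.098 0.0094 [-0.69  0.84 -1.28 -1.1   1.26  2.15]
40 15 0.2 0.0 [-0.69  0.4  -1.26 -0.68  1.25  2.19]
```

```bash
python3 - <<'E'
from h import *
S=np.array([.4955,.0605]); q=readout.sense()['q']
for s in (1,-1):
 for pt in (10,20,30,40):
  for az in range(-100,101,20):
    best=None
    for q1 in (-.8,0,.8):
     for q6 in ((0,) if s==1 else (2.6,-2.6)):
      ok=[];g=q.copy();g[0]=q1;g[5]=q6;g[4]=np.clip(np.radians(az)-q1,-1.3,1.3)
      for z in (.086,.098,.2):
        Rt=ori(az,pt,s); a,e=ik(np.array([*S,z])+.019*Rt[:,2],Rt,g); ok.append(e<1e-3); g=a
        if z==.098: k=a
      if ok[0] and ok[1] and ok[2]:
        m=np.minimum(k-LO,HI-k).min()
        if best is None or m>best[0]: best=(m,k)
    if best: print(s,pt,az,round(best[0],2),best[1].round(2))
E
```

```text
1 10 -80 0.34 [ 0.55  1.1  -0.03  1.56 -1.16  2.72]
1 10 -60 0.12 [ 0.59  0.86 -0.54  0.54 -1.38  1.95]
1 10 -40 0.11 [ 0.56  1.04 -1.17 -1.69 -1.22  0.5 ]
1 10 60 0.13 [-0.71  0.9  -0.62  0.86  1.32 -2.39]
1 10 80 0.32 [-0.63  1.06 -0.24  1.47  1.08 -2.8 ]
1 10 100 0.18 [-0.53  1.18  0.1   1.8   0.85 -2.94]
1 20 -100 0.31 [ 0.45  1.1   0.2   1.69 -0.87  2.7 ]
1 20 -80 0.42 [ 0.53  0.93 -0.16  1.24 -1.08  2.39]
1 20 -60 0.28 [ 0.56  0.71 -0.64  0.33 -1.22  1.69]
1 20 -40 0.13 [ 0.53  0.74 -1.15 -1.07 -1.08  0.76]
1 20 40 0.01 [-0.66  0.71 -1.27 -0.93  1.17 -1.02]
1 20 60 0.26 [-0.67  0.7  -0.74  0.52  1.19 -1.99]
1 20 80 0.43 [-0.61  0.88 -0.34  1.21  1.02 -2.51]
1 20 100 0.37 [-0.51  1.03  0.    1.59  0.82 -2.75]
1 30 -100 0.54 [ 0.42  0.95  0.08  1.46 -0.8   2.5 ]
1 30 -80 0.53 [ 0.49  0.78 -0.27  1.01 -0.97  2.14]
1 30 -60 0.45 [ 0.51  0.59 -0.68  0.29 -1.05  1.55]
1 30 -40 0.19 [ 0.47  0.53 -1.09 -0.65 -0.92  0.86]
1 30 40 0.08 [-0.59  0.49 -1.2  -0.57  0.98 -1.05]
1 30 60 0.41 [-0.62  0.56 -0.79  0.38  1.04 -1.76]
1 30 80 0.52 [-0.57  0.73 -0.42  1.01  0.93 -2.26]
1 30 100 0.56 
[... 1329 characters left out ...]
 0.29 -1.05 -1.59]
-1 30 -40 0.19 [ 0.47  0.53 -1.09 -0.65 -0.92 -2.28]
-1 30 40 0.08 [-0.59  0.49 -1.2  -0.57  0.98  2.09]
-1 30 60 0.41 [-0.62  0.56 -0.79  0.38  1.04  1.39]
-1 30 80 0.52 [-0.57  0.73 -0.42  1.01  0.93  0.88]
-1 30 100 0.6 [-0.48  0.89 -0.09  1.4   0.76  0.58]
-1 40 -100 0.73 [ 0.38  0.82 -0.04  1.27 -0.71 -0.81]
-1 40 -80 0.67 [ 0.43  0.66 -0.34  0.86 -0.83 -1.18]
-1 40 -60 0.6 [ 0.45  0.49 -0.68  0.3  -0.87 -1.69]
-1 40 -40 0.26 [ 0.39  0.39 -1.02 -0.34 -0.75 -2.25]
-1 40 40 0.16 [-0.5   0.34 -1.12 -0.29  0.79  2.12]
-1 40 60 0.48 [-0.54  0.44 -0.8   0.35  0.87  1.55]
-1 40 80 0.64 [-0.51  0.6  -0.48  0.86  0.81  1.08]
-1 40 100 0.77 [-0.44  0.76 -0.19  1.23  0.68  0.74]
```

```bash
cat >> h.py <<'E'
def way(q0,q1,n):
    "tool-frame rows along a joint-space line"
    p0,R0=fk(q0,P)
    for k in range(1,n+1):
        p,Rm=fk(q0+(q1-q0)*k/n,P)
        print(k,np.round(R0.T@(p-p0),3).tolist(),np.round(np.degrees(R.from_matrix(R0.T@Rm).as_rotvec()),1).tolist(),'z',p[2].round(3))
E
python3 - <<'E'
from h import *
q=readout.sense()['q']; c=(.48,-.24)
for az in (10,):
    g=np.array([-.95,.4,-.9,-.1,.6,2.13]); Rt=ori(az,54,-1)
    hi,e=ik(np.array([*c,.132])+.019*Rt[:,2],Rt,g); lo,e2=ik(np.array([*c,.032])+.019*Rt[:,2],Rt,hi); print(hi.round(3),e,lo.round(3),e2)
    way(q,hi,6)
    for gp in (105,110,115):
        Rg=ori(az,gp,-1); b,e3=ik(np.array([*c,.032])+.019*Rg[:,2],Rg,lo); print(gp,b.round(2),e3)
E
```

```text
[-0.909  0.229 -0.813  0.201  0.546  2.15 ] 2.5798447254725765e-11 [-0.909  0.452 -0.908 -0.118  0.546  2.15 ] 2.3245294578089215e-15
1 [0.02, 0.005, 0.004] [-2.2, 5.0, 23.8] z 0.129
2 [0.038, 0.011, 0.003] [-2.7, 10.8, 48.0] z 0.116
3 [0.054, 0.018, -0.003] [-1.1, 17.2, 72.4] z 0.108
4 [0.065, 0.026, -0.012] [2.6, 23.8, 96.8] z 0.105
5 [0.073, 0.035, -0.026] [8.8, 30.5, 121.2] z 0.108
6 [0.076, 0.044, -0.043] [18.1, 37.0, 145.1] z 0.117
105 [-0.51  0.68 -0.16  0.93 -0.16  2.48] 1.8615430192328452e-10
110 [-0.48  0.74 -0.07  1.03 -0.21  2.52] 2.7755575615628914e-15
115 [-0.46  0.81  0.02  1.14 -0.25  2.56] 8.499638025119527e-13
```

Call:
jog_arm(
  rows=[
    {"grip": 0.3, "linear": [0.02, 0.005, 0.004], "dr": [-2.2, 5, 23.8]},
    {"grip": 0.3, "linear": [0.02, 0.005, 0.004], "dr": [-2.2, 5, 23.8]},
    {"grip": 0.3, "linear": [0.02, 0.005, 0.004], "dr": [-2.2, 5, 23.8]},
    {"grip": 0.3, "linear": [0.038, 0.011, 0.003], "dr": [-2.7, 10.8, 48]},
    {"grip": 0.3, "linear": [0.038, 0.011, 0.003], "dr": [-2.7, 10.8, 48]},
    {"grip": 0.3, "linear": [0.038, 0.011, 0.003], "dr": [-2.7, 10.8, 48]},
    {"grip": 0.3, "linear": [0.038, 0.011, 0.003], "dr": [-2.7, 10.8, 48]},
    {"grip": 0.3, "linear": [0.054, 0.018, -0.003], "dr": [-1.1, 17.2, 72.4]},
    {"grip": 0.3, "linear": [0.054, 0.018, -0.003], "dr": [-1.1, 17.2, 72.4]},
    {"grip": 0.3, "linear": [0.054, 0.018, -0.003], "dr": [-1.1, 17.2, 72.4]},
    {"grip": 0.3, "linear": [0.065, 0.026, -0.012], "dr": [2.6, 23.8, 96.8]},
    {"grip": 0.3, "linear": [0.065, 0.026, -0.012], "dr": [2.6, 23.8, 96.8]},
    {"grip": 0.3, "linear": [0.065, 0.026, -0.012], "dr": [2.6, 23.8, 96.8]},
    {"grip": 0.3, "linear": [0.073, 0.035, -0.026], "dr": [8.8, 30.5, 121.2]},
    {"grip": 0.3, "linear": [0.073, 0.035, -0.026], "dr": [8.8, 30.5, 121.2]},
    {"grip": 0.3, "linear": [0.073, 0.035, -0.026], "dr": [8.8, 30.5, 121.2]},
    {"grip": 0.3, "linear": [0.073, 0.035, -0.026], "dr": [8.8, 30.5, 121.2]},
    {"grip": 0.3, "linear": [0.076, 0.044, -0.043], "dr": [18.1, 37, 145.1]},
    {"grip": 0.3, "linear": [0.076, 0.044, -0.043], "dr": [18.1, 37, 145.1]},
    {"grip": 0.3, "linear": [0.076, 0.044, -0.043], "dr": [18.1, 37, 145.1]},
  ],
)

```text
clock: 6.12
eef_pos: [0.4893, -0.2362, 0.1118]
orientation: [2.941, 0.479, 0.943]
wrist_force: [0.9, -0.4, -1.0]
finger_gap: 0.0601
grip_force: 55.4
```

```bash
python3 - <<'E'
from h import *
log(); Rt=ori(10,54,-1)
for z in (.132,.05,.034,.032): rel(np.array([.48,-.24,z])+.019*Rt[:,2],Rt)
E
```

```text
6.1167 q [-0.892  0.221 -0.836  0.163  0.515  2.02 ] p [ 0.4893 -0.2362  0.1118] f [ 0.9 -0.4 -1. ] gap 0.0601 55.40285574052632
lin [ 0.0035  0.0028 -0.0032] dr [1.26 0.97 8.93]
lin [-0.0429 -0.0061  0.0639] dr [1.26 0.97 8.93]
lin [-0.0519 -0.0078  0.0769] dr [1.26 0.97 8.93]
lin [-0.0531 -0.008   0.0786] dr [1.26 0.97 8.93]
```

Call:
jog_arm(
  rows=[
    {"grip": 0.3, "linear": [0.003, 0.003, -0.003], "dr": [0, 0, 2]},
    {"grip": 0.3, "linear": [0.003, 0.003, -0.003], "dr": [0, 0, 2]},
    {"grip": 0.3, "linear": [0.003, 0.003, -0.003], "dr": [0, 0, 2]},
  ],
)

```text
clock: 6.37
eef_pos: [0.4913, -0.2393, 0.1165]
orientation: [2.952, 0.439, 0.946]
wrist_force: [0.6, -0.6, -0.8]
finger_gap: 0.06
grip_force: 55.4
```

```bash
python3 - <<'E'
from h import *
log(); Rt=ori(10,54,-1)
for z in (.132,.05,.034,.032): rel(np.array([.48,-.24,z])+.019*Rt[:,2],Rt)
E
```

```text
6.3667 q [-0.892  0.217 -0.824  0.178  0.514  2.048] p [ 0.4913 -0.2393  0.1165] f [ 0.6 -0.6 -0.8] gap 0.06 55.41255136339174
lin [ 0.0002 -0.0013 -0.0001] dr [1.4  0.94 7.38]
lin [-0.0464 -0.009   0.0669] dr [1.4  0.94 7.38]
lin [-0.0555 -0.0105  0.08  ] dr [1.4  0.94 7.38]
lin [-0.0566 -0.0107  0.0816] dr [1.4  0.94 7.38]
```

Call:
jog_arm(
  rows=[
    {"grip": 0.3, "linear": [-0.01, -0.003, 0.015], "dr": [1, 0.9, 5]},
    {"grip": 0.3, "linear": [-0.023, -0.005, 0.033], "dr": [1.4, 0.9, 7.4]},
    {"grip": 0.3, "linear": [-0.035, -0.007, 0.05], "dr": [1.4, 0.9, 7.4]},
    {"grip": 0.3, "linear": [-0.045, -0.009, 0.066], "dr": [1.4, 0.9, 7.4]},
    {"grip": 0.3, "linear": [-0.051, -0.01, 0.074], "dr": [1.4, 0.9, 7.4]},
    {"grip": 0.3, "linear": [-0.055, -0.01, 0.079], "dr": [1.4, 0.9, 7.4]},
    {"grip": 0.3, "linear": [-0.0555, -0.0105, 0.08], "dr": [1.4, 0.9, 7.4]},
    {"grip": 0.3, "linear": [-0.0555, -0.0105, 0.08], "dr": [1.4, 0.9, 7.4]},
  ],
)

```text
clock: 7.03
eef_pos: [0.4915, -0.2381, 0.0196]
orientation: [-2.927, -0.255, -0.951]
wrist_force: [-0.3, 0.3, -2.1]
finger_gap: 0.0601
grip_force: 55.4
```

```bash
python3 - <<'E'
from h import *
log(); s=readout.sense(); Rm=R.from_rotvec(s['orientation']).as_matrix(); print(s['eef_pos']-.019*Rm[:,2],Rm.round(3))
c=vision.read_camera('scene'); cv2.imwrite('pics/s2.png',cv2.resize(c['pixels'][200:400,150:410],None,fx=3,fy=3)[:600,:800])
E
```

```text
7.0333 q [-0.908  0.445 -0.906 -0.109  0.546  2.152] p [ 0.4915 -0.2381  0.0196] f [-0.3  0.3 -2.1] gap 0.0601 55.3583417332365
[ 0.48048553 -0.24001133  0.03501094] [[ 0.797  0.173  0.579]
 [ 0.14  -0.985  0.102]
 [ 0.588  0.    -0.809]]
```

View pics/s2.png

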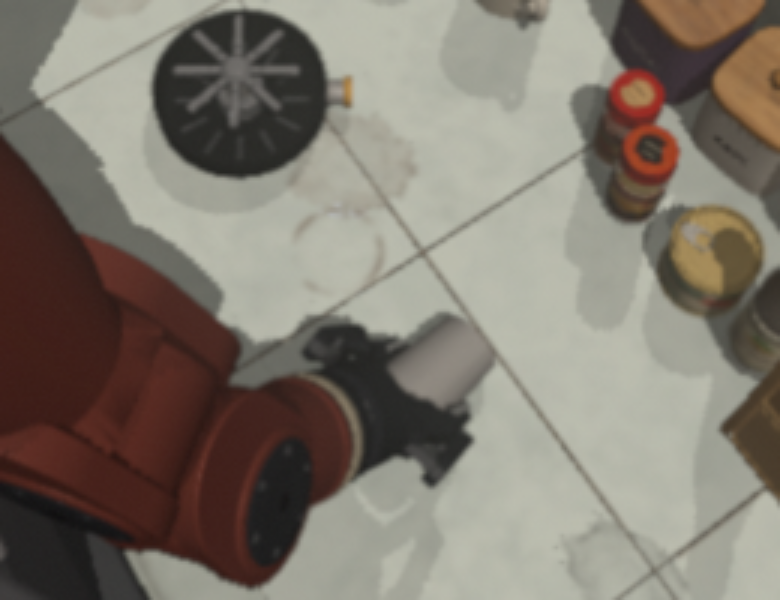

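The cup is held on its side with its foot pointing away from the robot, at about (465,350) in the crop, just above the worktop. Next I lower it 3 mm, release and back off.

Call:
jog_arm(
  rows=[
    {"grip": 0.3, "linear": [-0.001, 0, 0.0013], "dr": [0, 0, 0]},
    {"grip": 0.3, "linear": [-0.0018, 0, 0.0024], "dr": [0, 0, 0]},
    {"grip": 0.3, "linear": [-0.0018, 0, 0.0024], "dr": [0, 0, 0]},
    {"grip": 1, "linear": [-0.0018, 0, 0.0024], "dr": [0, 0, 0]},
    {"grip": 1, "linear": [-0.0018, 0, 0.0024], "dr": [0, 0, 0]},
    {"grip": 1, "linear": [-0.0018, 0, 0.0024], "dr": [0, 0, 0]},
    {"grip": 1, "linear": [-0.0018, 0, 0.0024], "dr": [0, 0, 0]},
    {"grip": 1, "linear": [-0.0018, 0, 0.0024], "dr": [0, 0, 0]},
    {"grip": 1, "linear": [-0.0018, 0, 0.0024], "dr": [0, 0, 0]},
    {"grip": 1, "linear": [-0.0018, 0, -0.01], "dr": [0, 0, 0]},
    {"grip": 1, "linear": [-0.0018, 0, -0.03], "dr": [0, 0, 0]},
    {"grip": 1, "linear": [-0.0018, 0, -0.06], "dr": [0, 0, 0]},
    {"grip": 1, "linear": [-0.0018, 0, -0.09], "dr": [0, 0, 0]},
    {"grip": 1, "linear": [-0.0018, 0, -0.12], "dr": [0, 0, 0]},
    {"grip": 1, "linear": [-0.0018, 0, -0.14], "dr": [0, 0, 0]},
    {"grip": 1, "linear": [-0.0018, 0, -0.14], "dr": [0, 0, 0]},
  ],
)

```text
clock: 8.42
eef_pos: [0.4087, -0.2548, 0.1352]
orientation: [-2.93, -0.255, -0.956]
wrist_force: [0.6, -0.5, 0.6]
finger_gap: 0.0854
grip_force: 0.0
```

```bash
python3 - <<'E'
from h import *
log()
# overlay predicted lying cup: h measured from foot; G_n at h=53
u=-np.array([np.cos(np.radians(10))*np.cos(np.radians(4.5)),np.sin(np.radians(10))*np.cos(np.radians(4.5)),-np.sin(np.radians(4.5))])
G=np.array([.480,-.240,.0305]); v=np.cross(u,[0,0,1]);v/=np.linalg.norm(v);w=np.cross(u,v); t=np.linspace(0,2*np.pi,50)
out=[]
for n in ('top','wrist'):
    c=vision.read_camera(n); im=c['pixels'].copy(); f=4 if n=='top' else 1.5
    im=cv2.resize(im,None,fx=f,fy=f,interpolation=cv2.INTER_CUBIC)
    for h,r in ((0,.026),(.088,.033)):
        C=G+(h-.053)*u+r*(np.cos(t)[:,None]*v+np.sin(t)[:,None]*w)
        cv2.polylines(im,[((proj(c,C)+.5)*f).astype(np.int32)],True,(0,255,0),1)
    m=((proj(c,G)[0]+.5)*f).astype(int); x,y=np.maximum(m-[200,200],0); out.append(cv2.resize(im[y:y+400,x:x+400],(400,400)))
cv2.imwrite('pics/lay.png',np.hstack(out))
Rg=ori(10,112,-1); T=np.array([.475,-.241,.0305])+.019*Rg[:,2]
b,e=ik(T-.12*Rg[:,2],Rg,readout.sense()['q']); print(b.round(3),e); way(readout.sense()['q'],b,4)
E
```

```text
8.4167 q [-1.118  0.133 -0.856  0.377  0.601  1.914] p [ 0.4087 -0.2548  0.1352] f [ 0.6 -0.5  0.6] gap 0.0854 0.0
[-0.435  0.723  0.195  1.363 -0.216  2.567] 4.85722573273506e-15
1 [0.005, 0.011, 0.03] [5.9, -14.0, 4.3] z 0.111
2 [0.019, 0.013, 0.052] [8.1, -29.2, 5.9] z 0.102
3 [0.043, 0.008, 0.064] [6.2, -44.4, 4.4] z 0.106
4 [0.08, -0.001, 0.069] [0.2, -58.1, -0.1] z 0.124
```

View pics/lay.png

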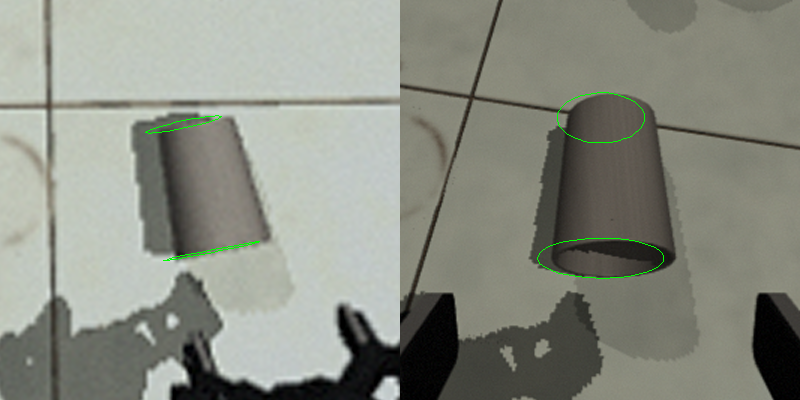

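The green outlines are the predicted cup. The cup lies with the same heading and along-axis position, but about 6.5 mm further to −y (12 px in both crops), so its mid-height is at about (0.490,-0.245).

```bash
python3 - <<'E'
from h import *
Rg=ori(10,112,-1); T=np.array([.490,-.245,.030])+.019*Rg[:,2]; q=readout.sense()['q']
b,e=ik(T-.10*Rg[:,2],Rg,q); print(T,b.round(3),e); way(q,b,4)
E
```

```text
[ 0.48299061 -0.24623595  0.01238351] [-0.438  0.755  0.206  1.341 -0.217  2.565] 2.1632860340218645e-14
1 [0.004, 0.014, 0.033] [5.9, -14.0, 4.3] z 0.108
2 [0.017, 0.018, 0.059] [8.1, -29.2, 5.9] z 0.095
3 [0.039, 0.014, 0.077] [6.2, -44.4, 4.4] z 0.093
4 [0.074, 0.005, 0.088] [0.2, -58.1, -0.1] z 0.105
```

Call:
jog_arm(
  rows=[
    {"grip": 1, "linear": [0.02, 0.01, 0.01], "dr": [5.9, -14, 4.3]},
    {"grip": 1, "linear": [0.02, 0.01, 0.01], "dr": [5.9, -14, 4.3]},
    {"grip": 1, "linear": [0.02, 0.01, 0.01], "dr": [5.9, -14, 4.3]},
    {"grip": 1, "linear": [0.035, 0.018, 0.035], "dr": [8.1, -29.2, 5.9]},
    {"grip": 1, "linear": [0.035, 0.018, 0.035], "dr": [8.1, -29.2, 5.9]},
    {"grip": 1, "linear": [0.035, 0.018, 0.035], "dr": [8.1, -29.2, 5.9]},
    {"grip": 1, "linear": [0.055, 0.014, 0.06], "dr": [6.2, -44.4, 4.4]},
    {"grip": 1, "linear": [0.055, 0.014, 0.06], "dr": [6.2, -44.4, 4.4]},
    {"grip": 1, "linear": [0.055, 0.014, 0.06], "dr": [6.2, -44.4, 4.4]},
    {"grip": 1, "linear": [0.074, 0.005, 0.088], "dr": [0.2, -58.1, -0.1]},
    {"grip": 1, "linear": [0.074, 0.005, 0.088], "dr": [0.2, -58.1, -0.1]},
    {"grip": 1, "linear": [0.074, 0.005, 0.088], "dr": [0.2, -58.1, -0.1]},
    {"grip": 1, "linear": [0.074, 0.005, 0.088], "dr": [0.2, -58.1, -0.1]},
    {"grip": 1, "linear": [0.074, 0.005, 0.088], "dr": [0.2, -58.1, -0.1]},
    {"grip": 1, "linear": [0.074, 0.005, 0.088], "dr": [0.2, -58.1, -0.1]},
  ],
)

```text
clock: 9.77
eef_pos: [0.5192, -0.2393, 0.1049]
orientation: [3.044, 0.265, -0.59]
wrist_force: [-0.4, -0.4, -0.1]
finger_gap: 0.0856
grip_force: 0.0
```

```bash
python3 - <<'E'
from h import *
log()
Rg=ori(10,112,-1); T=np.array([.490,-.245,.030])+.019*Rg[:,2]
rel(T,Rg)
c=vision.read_camera('wrist'); im=c['pixels'].copy()
t=np.linspace(0,2*np.pi,50)
u=-np.array([np.cos(np.radians(10))*np.cos(np.radians(4.5)),np.sin(np.radians(10))*np.cos(np.radians(4.5)),-np.sin(np.radians(4.5))])
v=np.cross(u,[0,0,1]);v/=np.linalg.norm(v);w=np.cross(u,v)
for h,r in ((0,.026),(.088,.033)):
    C=np.array([.49,-.245,.0297])+(h-.044)*u+r*(np.cos(t)[:,None]*v+np.sin(t)[:,None]*w)
    cv2.polylines(im,[(proj(c,C)+.5).astype(np.int32)],True,(0,255,0),1)
cv2.imwrite('pics/w3.png',im)
E
```

```text
9.7667 q [-0.439  0.754  0.204  1.34  -0.214  2.563] p [ 0.5192 -0.2393  0.1049] f [-0.4 -0.4 -0.1] gap 0.0856 0.0
lin [0.0004 0.0009 0.0996] dr [-0.21 -0.07  0.  ]
```

View pics/w3.png

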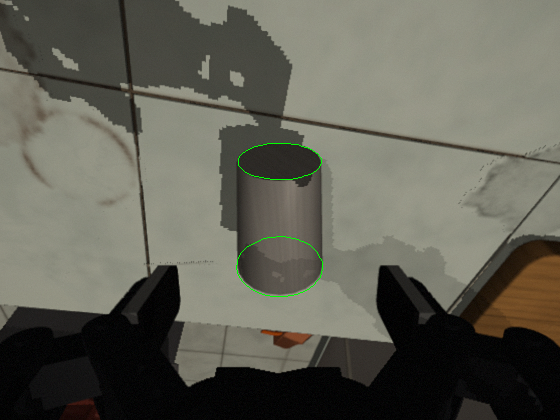

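The overlay coincides with the cup: foot at (279,161), mouth end at (279,266), centred between the fingers. Next I descend, grip and lift.

Call:
jog_arm(
  rows=[
    {"grip": 1, "linear": [0, 0.001, 0.02], "dr": [-0.2, 0, 0]},
    {"grip": 1, "linear": [0, 0.001, 0.045], "dr": [-0.2, 0, 0]},
    {"grip": 1, "linear": [0, 0.001, 0.068], "dr": [-0.2, 0, 0]},
    {"grip": 1, "linear": [0, 0.001, 0.085], "dr": [-0.2, 0, 0]},
    {"grip": 1, "linear": [0, 0.001, 0.096], "dr": [-0.2, 0, 0]},
    {"grip": 1, "linear": [0, 0.001, 0.0985], "dr": [-0.2, 0, 0]},
    {"grip": 1, "linear": [0, 0.001, 0.0985], "dr": [-0.2, 0, 0]},
    {"grip": 0.5, "linear": [0, 0.001, 0.0985], "dr": [-0.2, 0, 0]},
    {"grip": 0.5, "linear": [0, 0.001, 0.0985], "dr": [-0.2, 0, 0]},
    {"grip": 0.3, "linear": [0, 0.001, 0.0985], "dr": [-0.2, 0, 0]},
    {"grip": 0.3, "linear": [0, 0.001, 0.0985], "dr": [-0.2, 0, 0]},
    {"grip": 0.3, "linear": [0, 0.001, 0.0985], "dr": [-0.2, 0, 0]},
    {"grip": 0.3, "linear": [0, 0.001, 0.0985], "dr": [-0.2, 0, 0]},
    {"grip": 0.3, "linear": [0, 0.001, 0.0985], "dr": [-0.2, 0, 0]},
  ],
  squeeze=60,
)

```text
clock: 10.98
eef_pos: [0.4848, -0.2463, 0.0153]
orientation: [3.037, 0.269, -0.589]
wrist_force: [1.1, 0.8, 11.6]
finger_gap: 0.0591
grip_force: 62.5
```

```bash
python3 - <<'E'
from h import *
log(); q=readout.sense()['q']; s=readout.sense(); Rm=R.from_rotvec(s['orientation']).as_matrix(); print((s['eef_pos']-.019*Rm[:,2]).round(4), 'pitch',np.degrees(np.arctan2(-Rm[2,2],Rm[:2,2]@[.985,.174])))
S=np.array([.4955,.0605])
Ru=ori(10,112,-1); up=np.array([.49,-.245,.20])+.019*Ru[:,2]; u,e=ik(up,Ru,q); print('up',u.round(2),e); rel(up,Ru)
for az in (50,60,70,80):
    Rf=ori(az,17.5,-1); g=np.array([-.65,.8,-.55,.9,1.1,.9])
    a,e=ik(np.array([*S,.098])+.019*Rf[:,2],Rf,g); b,e2=ik(np.array([*S,.15])+.019*Rf[:,2],Rf,a); print(az,a.round(2),b.round(2),e,e2)
    if az==70: way(u,b,8)
E
```

```text
10.9833 q [-0.469  0.785  0.005  1.1   -0.229  2.532] p [ 0.4848 -0.2463  0.0153] f [ 1.1  0.8 11.6] gap 0.0591 62.460058318902156
[ 0.4918 -0.245   0.0329] pitch 111.95426210244064
up [-0.47  0.63  0.19  1.44 -0.23  2.53] 1.180381176200259e-13
lin [-0.0641  0.     -0.1543] dr [ 0.2  -0.05  0.08]
50 [-0.7   0.67 -1.   -0.1   1.27  1.58] [-0.7   0.52 -0.98  0.06  1.27  1.58] 7.137068713802819e-12 9.447997939560082e-13
60 [-0.68  0.74 -0.72  0.58  1.23  1.08] [-0.68  0.63 -0.71  0.7   1.23  1.08] 8.25191884758389e-13 3.162790740936852e-09
70 [-0.66  0.84 -0.5   0.99  1.14  0.76] [-0.66  0.74 -0.5   1.09  1.14  0.76] 2.09483286092274e-14 4.163336342344337e-15
1 [0.015, -0.054, 0.037] [9.9, 4.2, -11.9] z 0.143
2 [0.028, -0.108, 0.062] [18.9, 10.8, -23.0] z 0.114
3 [0.041, -0.16, 0.075] [26.4, 19.5, -33.1] z 0.098
4 [0.052, -0.207, 0.077] [32.1, 30.3, -41.9] z 0.091
5 [0.062, -0.248, 0.07] [35.5, 42.7, -49.3] z 0.094
6 [0.071, -0.28, 0.055] [36.2, 56.4, -54.9] z 0.105
7 [0.078, -0.303, 0.033] [34.0, 70.7, -58.7] z 0.122
8 [0.083, -0.316, 0.007] [28.5, 84.9, -60.4] z 0.144
80 [-0.62  0.92 -0.31  1.27  1.04  0.57] [-0.62  0.84 -0.32  1.36  1.04  0.57] 2.915580693071141e-10 3.3306690738754696e-15
```

Call:
jog_arm(
  rows=[
    {"grip": 0.3, "linear": [-0.006, 0, -0.014], "dr": [0, 0, 0]},
    {"grip": 0.3, "linear": [-0.018, 0, -0.043], "dr": [0, 0, 0]},
    {"grip": 0.3, "linear": [-0.032, 0, -0.077], "dr": [0, 0, 0]},
    {"grip": 0.3, "linear": [-0.046, 0, -0.111], "dr": [0, 0, 0]},
    {"grip": 0.3, "linear": [-0.06, 0, -0.145], "dr": [0, 0, 0]},
    {"grip": 0.3, "linear": [-0.07, 0, -0.17], "dr": [0, 0, 0]},
    {"grip": 0.3, "linear": [-0.075, 0, -0.18], "dr": [0, 0, 0]},
    {"grip": 0.3, "linear": [-0.075, 0, -0.18], "dr": [0, 0, 0]},
  ],
)

```text
clock: 11.65
eef_pos: [0.4832, -0.2466, 0.211]
orientation: [3.037, 0.268, -0.585]
wrist_force: [0.2, -0.3, -3.0]
finger_gap: 0.0589
grip_force: 65.4
```

```bash
python3 - <<'E'
from h import *
log(); q=readout.sense()['q']; S=np.array([.4955,.0605])
Rf=ori(65,17.5,-1); g=np.array([-.65,.7,-.6,.9,1.15,.9])
b,e=ik(np.array([*S,.21])+.019*Rf[:,2],Rf,g); print(b.round(3),e)
b2,e=ik(np.array([*S,.17])+.019*Rf[:,2],Rf,b); print(b2.round(3),e)
way(q,b,8)
E
```

```text
11.65 q [-0.471  0.615  0.231  1.494 -0.229  2.53 ] p [ 0.4832 -0.2466  0.211 ] f [ 0.2 -0.3 -3. ] gap 0.0589 65.39729189833452
[-0.672  0.576 -0.576  1.056  1.187  0.897] 1.396633895729808e-14
[-0.672  0.65  -0.594  0.964  1.187  0.897] 2.895903810859862e-14
1 [0.015, -0.054, 0.033] [9.7, 5.0, -10.6] z 0.175
2 [0.029, -0.107, 0.054] [18.2, 12.2, -20.6] z 0.15
3 [0.042, -0.159, 0.063] [25.3, 21.3, -29.8] z 0.136
4 [0.053, -0.205, 0.062] [30.5, 32.3, -37.9] z 0.133
5 [0.063, -0.246, 0.051] [33.5, 44.7, -44.6] z 0.14
6 [0.07, -0.278, 0.032] [34.0, 58.2, -49.9] z 0.155
7 [0.073, -0.301, 0.006] [31.7, 72.3, -53.5] z 0.177
8 [0.073, -0.315, -0.023] [26.4, 86.4, -55.1] z 0.204
```

Call:
jog_arm(
  rows=[
    {"grip": 0.3, "linear": [0.005, -0.054, 0.01], "dr": [9.7, 5, -10.6]},
    {"grip": 0.3, "linear": [0.005, -0.054, 0.01], "dr": [9.7, 5, -10.6]},
    {"grip": 0.3, "linear": [0.014, -0.107, 0.017], "dr": [18.2, 12.2, -20.6]},
    {"grip": 0.3, "linear": [0.014, -0.107, 0.017], "dr": [18.2, 12.2, -20.6]},
    {"grip": 0.3, "linear": [0.027, -0.159, 0.026], "dr": [25.3, 21.3, -29.8]},
    {"grip": 0.3, "linear": [0.027, -0.159, 0.026], "dr": [25.3, 21.3, -29.8]},
    {"grip": 0.3, "linear": [0.027, -0.159, 0.026], "dr": [25.3, 21.3, -29.8]},
    {"grip": 0.3, "linear": [0.038, -0.205, 0.025], "dr": [30.5, 32.3, -37.9]},
    {"grip": 0.3, "linear": [0.038, -0.205, 0.025], "dr": [30.5, 32.3, -37.9]},
    {"grip": 0.3, "linear": [0.048, -0.246, 0.014], "dr": [33.5, 44.7, -44.6]},
    {"grip": 0.3, "linear": [0.048, -0.246, 0.014], "dr": [33.5, 44.7, -44.6]},
    {"grip": 0.3, "linear": [0.058, -0.278, 0.005], "dr": [34, 58.2, -49.9]},
    {"grip": 0.3, "linear": [0.058, -0.278, 0.005], "dr": [34, 58.2, -49.9]},
    {"grip": 0.3, "linear": [0.058, -0.278, 0.005], "dr": [34, 58.2, -49.9]},
    {"grip": 0.3, "linear": [0.066, -0.301, -0.008], "dr": [31.7, 72.3, -53.5]},
    {"grip": 0.3, "linear": [0.066, -0.301, -0.008], "dr": [31.7, 72.3, -53.5]},
    {"grip": 0.3, "linear": [0.073, -0.315, -0.023], "dr": [26.4, 86.4, -55.1]},
    {"grip": 0.3, "linear": [0.073, -0.315, -0.023], "dr": [26.4, 86.4, -55.1]},
    {"grip": 0.3, "linear": [0.073, -0.315, -0.023], "dr": [26.4, 86.4, -55.1]},
    {"grip": 0.3, "linear": [0.073, -0.315, -0.023], "dr": [26.4, 86.4, -55.1]},
  ],
)

```text
clock: 13.32
eef_pos: [0.5009, 0.0774, 0.2007]
orientation: [-1.794, -1.129, -1.299]
wrist_force: [0.7, -0.1, -1.5]
finger_gap: 0.0591
grip_force: 65.7
```

```bash
python3 - <<'E'
from h import *
log(); S=np.array([.4955,.0605]); Rf=ori(65,17.5,-1)
rel(np.array([*S,.15])+.019*Rf[:,2],Rf)
s=readout.sense(); Rm=R.from_rotvec(s['orientation']).as_matrix(); G=s['eef_pos']-.019*Rm[:,2]; print('G',G.round(4))
# predicted cup: axis in tool frame from regrasp
a=np.radians(4.5-0);uz=np.array([-np.cos(np.radians(10))*np.cos(a),-np.sin(np.radians(10))*np.cos(a),np.sin(a)]); ut=ori(10,112,-1).T@uz; u=Rm@ut; print('axis',u.round(3))
Cm=G+.003*Rm[:,2]; t=np.linspace(0,2*np.pi,50); v=np.cross(u,[1,0,0]);v/=np.linalg.norm(v);w=np.cross(u,v)
out=[]
for n in ('top','scene'):
    c=vision.read_camera(n); f=5; im=cv2.resize(c['pixels'],None,fx=f,fy=f,interpolation=cv2.INTER_CUBIC)
    for h,r in ((0,.026),(.088,.033)):
        C=Cm+(h-.044)*u+r*(np.cos(t)[:,None]*v+np.sin(t)[:,None]*w); cv2.polylines(im,[((proj(c,C)+.5)*f).astype(np.int32)],True,(0,255,0),1)
    C=np.c_[S[0]+.053*np.cos(t),S[1]+.053*np.sin(t),np.full(50,.062)]; cv2.polylines(im,[((proj(c,C)+.5)*f).astype(np.int32)],True,(0,0,255),1)
    m=((proj(c,Cm)[0]+.5)*f).astype(int); x,y=np.maximum(m-[200,250],0); out.append(cv2.resize(im[y:y+500,x:x+400],(400,500)))
cv2.imwrite('pics/fin.png',np.hstack(out))
E
```

```text
13.3167 q [-0.673  0.581 -0.579  1.054  1.182  0.906] p [0.5009 0.0774 0.2007] f [ 0.7 -0.1 -1.5] gap 0.0591 65.68439561993728
lin [-0.0535  0.0031  0.0176] dr [-0.24  0.17 -0.8 ]
G [0.4933 0.061  0.2064]
axis [-0.014  0.003 -1.   ]
```

View pics/fin.png

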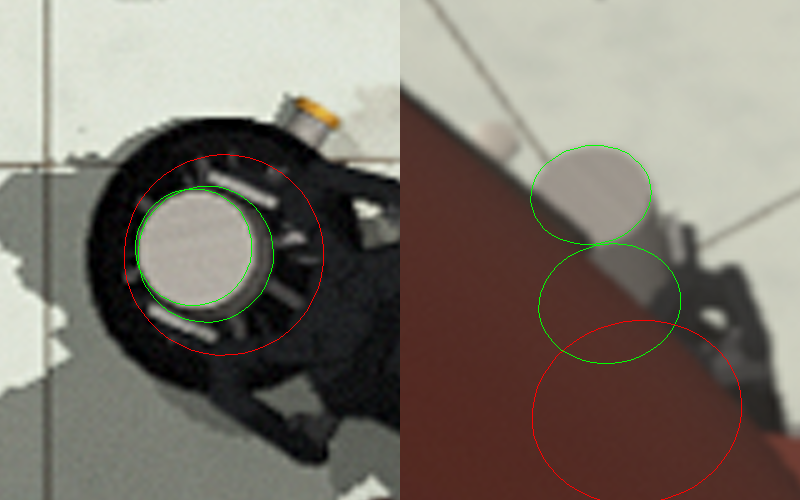

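The cup is mouth-down with its foot disc at (194,248) in the top crop. That agrees with the predicted outline to within about 1 mm, and the axis is vertical within 1°. I'll refine the star centre numerically from the first pictures before setting the cup down.

```bash
python3 - <<'E'
from h import *
for n in ('top','scene'):
    c=vision.read_camera(n); im=cv2.GaussianBlur(cv2.imread(f'pics/{n}0.png',0),(0,0),.8).astype(np.float32)
    res=[]
    rr=np.arange(.018,.056,.002); th=np.arange(0,360,3)
    for x in np.arange(.486,.506,.001):
        for y in np.arange(.048,.072,.001):
            a=np.radians(th); X=np.stack([x+rr[:,None]*np.cos(a),y+rr[:,None]*np.sin(a),np.full((len(rr),len(a)),.062)],-1).reshape(-1,3)
            u=proj(c,X).astype(np.float32); v=cv2.remap(im,u[:,0].reshape(len(rr),-1),u[:,1].reshape(len(rr),-1),cv2.INTER_LINEAR)
            w=v[rr<=.05].mean(0); f=np.abs((w*np.exp(-8j*a)).mean()); res.append((f,x,y))
    res.sort(); top=np.array(res[-12:]); print(n,top[-1].round(4),top[:,1:].mean(0).round(4))
Rf=ori(65,18.3,-1)
for z in (.15,.11): rel(np.array([.4955,.0605,z])+.019*Rf[:,2]-.003*np.r_[Rf[:2,2],0],Rf)
E
```

```text
top [15.4695  0.495   0.061 ] [0.4955 0.061 ]
scene [7.6008 0.496  0.062 ] [0.4958 0.0614]
lin [-0.0561  0.0014  0.0151] dr [-0.14 -0.67 -0.38]
lin [-0.0942  0.0017  0.0272] dr [-0.14 -0.67 -0.38]
```

```bash
python3 - <<'E'
from h import *
Rf=ori(65,17.5,-1); dh=np.array([np.cos(np.radians(65)),np.sin(np.radians(65)),0])
for z in (.15,.116): rel(np.array([.4956,.0612,z])-.0035*dh+.019*Rf[:,2],Rf)
print(readout.sense()['wrist_force'])
E
```

```text
lin [-0.0558  0.0012  0.0151] dr [-0.14  0.13 -0.38]
lin [-0.0882  0.0014  0.0254] dr [-0.14  0.13 -0.38]
[-0.32852855  0.23588109 -1.18114164]
```

Call:
jog_arm(
  rows=[
    {"grip": 0.3, "linear": [-0.015, 0.0012, 0.005], "dr": [-0.1, 0.1, -0.4]},
    {"grip": 0.3, "linear": [-0.035, 0.0012, 0.01], "dr": [-0.1, 0.1, -0.4]},
    {"grip": 0.3, "linear": [-0.0558, 0.0012, 0.015], "dr": [-0.1, 0.1, -0.4]},
    {"grip": 0.3, "linear": [-0.07, 0.0013, 0.0195], "dr": [-0.1, 0.1, -0.4]},
    {"grip": 0.3, "linear": [-0.082, 0.0014, 0.0235], "dr": [-0.1, 0.1, -0.4]},
    {"grip": 0.3, "linear": [-0.088, 0.0014, 0.0254], "dr": [-0.1, 0.1, -0.4]},
    {"grip": 0.3, "linear": [-0.088, 0.0014, 0.0254], "dr": [-0.1, 0.1, -0.4]},
    {"grip": 0.3, "linear": [-0.088, 0.0014, 0.0254], "dr": [-0.1, 0.1, -0.4]},
    {"grip": 0.3, "linear": [-0.088, 0.0014, 0.0254], "dr": [-0.1, 0.1, -0.4]},
    {"grip": 0.3, "linear": [-0.088, 0.0014, 0.0254], "dr": [-0.1, 0.1, -0.4]},
  ],
)

```text
clock: 14.35
eef_pos: [0.5017, 0.0749, 0.1111]
orientation: [-1.788, -1.141, -1.315]
wrist_force: [-0.3, -0.6, -1.1]
finger_gap: 0.0591
grip_force: 65.7
```

```bash
cat > chk.py <<'E'
from h import *
s=readout.sense(); Rm=R.from_rotvec(s['orientation']).as_matrix(); G=s['eef_pos']-.019*Rm[:,2]
dh=np.array([np.cos(np.radians(65)),np.sin(np.radians(65)),0]); C=G+.0035*dh
ut=ori(10,112,-1).T@np.array([-np.cos(np.radians(10))*np.cos(np.radians(4.5)),-np.sin(np.radians(10))*np.cos(np.radians(4.5)),np.sin(np.radians(4.5))])
print('G',G.round(4),'C',C.round(4),'axis',(Rm@ut).round(4),'f',s['wrist_force'].round(2),s['grip_force'])
c=vision.read_camera('top'); g=c['pixels'].mean(2)
# foot disc: bright blob near prediction
u=proj(c,[[C[0],C[1],G[2]+.042]])[0]; x,y=u.round().astype(int); w=g[y-14:y+15,x-14:x+15]
m=(w>125).astype(np.uint8); n,l,st,ce=cv2.connectedComponentsWithStats(m); k=l[14,14]; 
o=ce[k]+[x-14,y-14]; print('foot px',o.round(2),'pred',u.round(2),'area',st[k,4],'diff',(at(c,o,G[2]+.042)-[*C[:2],G[2]+.042]).round(4))
E
python3 chk.py
```

```text
G [0.494  0.0585 0.1168] C [0.4955 0.0617 0.1168] axis [ 2.4e-03  4.0e-04 -1.0e+00] f [-0.33 -0.59 -1.12] 65.67088514791976
foot px [252.91 252.77] pred [251.98 252.04] area 361 diff [-0.0018 -0.0023  0.    ]
```

```bash
cat >> chk.py <<'E'
for n in ('top','wrist'):
    c=vision.read_camera(n); g=c['pixels'].mean(2); P3=np.array([*C[:2],G[2]+.042]); u=proj(c,[P3])[0]
    t=np.linspace(0,2*np.pi,90); dsts=np.arange(.016,.037,.0005)
    X=np.stack([P3[0]+dsts[None]*np.cos(t)[:,None],P3[1]+dsts[None]*np.sin(t)[:,None],np.full((90,len(dsts)),P3[2])],-1)
    q=proj(c,X.reshape(-1,3)).astype(np.float32); v=cv2.remap(g.astype(np.float32),q[:,0].reshape(90,-1),q[:,1].reshape(90,-1),cv2.INTER_LINEAR)
    d=np.diff(v,axis=1); k=d.argmin(1); r=dsts[k]+.00025; ok=d.min(1)<-3
    A=np.c_[np.cos(t),np.sin(t),np.ones(90)]
    for _ in range(6):
        s_=np.linalg.lstsq(A[ok],r[ok],rcond=None)[0]; ok=ok&(np.abs(A@s_-r)<.002)
    print(n,u.round(1),'shift mm',(1000*s_[:2]).round(2),'r',s_[2].round(4),ok.sum(),v.min().round(),v.max().round())
E
python3 chk.py
```

```text
G [0.494  0.0585 0.1167] C [0.4954 0.0617 0.1167] axis [ 2.4e-03  4.0e-04 -1.0e+00] f [-0.41  0.19 -1.81] 65.67123081160389
foot px [252.85 252.82] pred [251.98 252.06] area 359 diff [-0.0019 -0.0021 -0.    ]
top [252.  252.1] shift mm [-1.85 -1.6 ] r 0.0262 80 2.0 179.0
wrist [278.1 200. ] shift mm [-1.   0.1] r 0.0266 45 47.0 207.0
```

```bash
python3 - <<'E'
from h import *
s=readout.sense();Rm=R.from_rotvec(s['orientation']).as_matrix()
print((1000*Rm.T@[.0017,.0006,-.006]).round(2),(1000*Rm.T@[0,0,-.01]).round(2))
E
```

```text
[-5.35  1.28  3.  ] [-9.54 -0.02  2.99]
```

Call:
jog_arm(
  rows=[
    {"grip": 0.3, "linear": [-0.0026, 0.0013, 0.0016], "dr": [0, 0, 0]},
    {"grip": 0.3, "linear": [-0.0054, 0.0013, 0.003], "dr": [0, 0, 0]},
    {"grip": 0.3, "linear": [-0.0054, 0.0013, 0.003], "dr": [0, 0, 0]},
    {"grip": 0.3, "linear": [-0.0054, 0.0013, 0.003], "dr": [0, 0, 0]},
  ],
)

```text
clock: 14.88
eef_pos: [0.503, 0.0758, 0.1042]
orientation: [-1.788, -1.14, -1.314]
wrist_force: [0.6, 0.9, -2.1]
finger_gap: 0.0588
grip_force: 65.7
```

```bash
python3 chk.py
```

```text
G [0.4953 0.0594 0.1099] C [0.4968 0.0625 0.1099] axis [ 0.0014  0.0015 -1.    ] f [ 0.59  0.91 -2.12] 65.66569888964295
foot px [252.67 252.22] pred [251.79 251.56] area 353 diff [-0.0016 -0.0022  0.    ]
top [251.8 251.6] shift mm [-1.48 -1.84] r 0.0263 78 3.0 180.0
wrist [277.6 200.6] shift mm [-1.09 -0.7 ] r 0.0258 40 46.0 209.0
```

Call:
jog_arm(
  rows=[
    {"grip": 0.3, "linear": [-0.0014, 0, 0.0005], "dr": [0, 0, 0]},
    {"grip": 0.3, "linear": [-0.0028, 0, 0.0009], "dr": [0, 0, 0]},
    {"grip": 0.3, "linear": [-0.0028, 0, 0.0009], "dr": [0, 0, 0]},
  ],
)

```text
clock: 15.28
eef_pos: [0.5032, 0.0758, 0.1017]
orientation: [-1.788, -1.139, -1.315]
wrist_force: [0.2, 0.6, 3.2]
finger_gap: 0.0588
grip_force: 65.8
```

```bash
python3 chk.py | head -1
```

```text
G [0.4956 0.0593 0.1073] C [0.497  0.0625 0.1073] axis [ 0.0019  0.0021 -1.    ] f [0.22 0.64 3.25] 65.76288896052574
```

Call:
jog_arm(
  rows=[
    {"grip": 0.3, "linear": [-0.0005, 0, 0.0001], "dr": [0, 0, 0]},
    {"grip": 0.3, "linear": [-0.001, 0, 0.0003], "dr": [0, 0, 0]},
    {"grip": 0.3, "linear": [-0.001, 0, 0.0003], "dr": [0, 0, 0]},
  ],
)

```text
clock: 15.68
eef_pos: [0.5032, 0.0757, 0.1005]
orientation: [-1.788, -1.14, -1.315]
wrist_force: [2.0, 0.8, 2.8]
finger_gap: 0.0588
grip_force: 65.7
```

```bash
python3 chk.py | head -1
```

```text
G [0.4955 0.0593 0.1062] C [0.497  0.0624 0.1062] axis [ 0.0019  0.0014 -1.    ] f [2.03 0.83 2.82] 65.72761226085277
```

Call:
jog_arm(
  rows=[
    {"grip": 0.3, "linear": [0.0012, 0, -0.0004], "dr": [0, 0, 0]},
    {"grip": 0.3, "linear": [0.0024, 0, -0.0007], "dr": [0, 0, 0]},
    {"grip": 0.3, "linear": [0.0024, 0, -0.0007], "dr": [0, 0, 0]},
    {"grip": 0.3, "linear": [0.0024, 0, -0.0007], "dr": [0, 0, 0]},
  ],
)

```text
clock: 16.17
eef_pos: [0.5029, 0.0757, 0.1026]
orientation: [-1.789, -1.141, -1.314]
wrist_force: [0.3, -0.1, -0.6]
finger_gap: 0.059
grip_force: 65.7
```

```bash
cat > f.py <<'E'
from h import *
F=[];Z=[]
for _ in range(8):
    vision.read_camera('top'); s=readout.sense(); Rm=R.from_rotvec(s['orientation']).as_matrix(); F.append(s['wrist_force']); Z.append(s['eef_pos'][2]-.019*Rm[2,2])
print(round(s['clock'],2),'z',np.mean(Z).round(5),'f',np.mean(F,0).round(2),'sd',np.std(F,0).round(2))
E
python3 f.py
```

```text
16.57 z 0.10845 f [ 0.24 -0.12 -1.64] sd [0.53 0.75 0.5 ]
```

Call:
jog_arm(
  rows=[
    {"grip": 0.3, "linear": [-0.0005, 0, 0.0001], "dr": [0, 0, 0]},
    {"grip": 0.3, "linear": [-0.0005, 0, 0.0001], "dr": [0, 0, 0]},
    {"grip": 0.3, "linear": [-0.0005, 0, 0.0001], "dr": [0, 0, 0]},
  ],
)

```text
clock: 16.82
eef_pos: [0.5031, 0.0757, 0.1025]
orientation: [-1.788, -1.14, -1.315]
wrist_force: [0.6, 0.8, 1.2]
finger_gap: 0.0589
grip_force: 65.7
```

```bash
python3 f.py
```

```text
17.22 z 0.10819 f [0.31 1.03 0.6 ] sd [0.27 0.34 0.68]
```

Call:
jog_arm(
  rows=[
    {"grip": 0.3, "linear": [-0.0005, 0, 0.0001], "dr": [0, 0, 0]},
    {"grip": 0.3, "linear": [-0.0005, 0, 0.0001], "dr": [0, 0, 0]},
    {"grip": 0.3, "linear": [-0.0005, 0, 0.0001], "dr": [0, 0, 0]},
  ],
)

```text
clock: 17.47
eef_pos: [0.5031, 0.0757, 0.102]
orientation: [-1.788, -1.14, -1.315]
wrist_force: [-0.5, 2.0, 1.8]
finger_gap: 0.0588
grip_force: 65.7
```

```bash
python3 f.py
```

```text
17.87 z 0.10767 f [1.24 1.83 2.83] sd [0.39 0.63 0.47]
```

Call:
jog_arm(
  rows=[
    {"grip": 0.3, "linear": [-0.0015, 0, 0.0005], "dr": [0, 0, 0]},
    {"grip": 0.3, "linear": [-0.003, 0, 0.001], "dr": [0, 0, 0]},
    {"grip": 0.3, "linear": [-0.0045, 0, 0.0014], "dr": [0, 0, 0]},
    {"grip": 0.3, "linear": [-0.006, 0, 0.0019], "dr": [0, 0, 0]},
    {"grip": 0.3, "linear": [-0.0075, 0, 0.0023], "dr": [0, 0, 0]},
    {"grip": 0.3, "linear": [-0.0085, 0, 0.0027], "dr": [0, 0, 0]},
    {"grip": 0.3, "linear": [-0.0091, 0, 0.0029], "dr": [0, 0, 0]},
    {"grip": 0.3, "linear": [-0.0091, 0, 0.0029], "dr": [0, 0, 0]},
    {"grip": 0.3, "linear": [-0.0091, 0, 0.0029], "dr": [0, 0, 0]},
  ],
)

```text
clock: 18.62
eef_pos: [0.5032, 0.0757, 0.0925]
orientation: [-1.788, -1.139, -1.315]
wrist_force: [1.5, 3.6, 6.7]
finger_gap: 0.059
grip_force: 65.8
```

```bash
python3 f.py; python3 chk.py
```

```text
19.02 z 0.09821 f [1.26 2.87 6.08] sd [0.33 0.45 0.4 ]
G [0.4955 0.0593 0.0982] C [0.497  0.0625 0.0982] axis [ 0.0018  0.0019 -1.    ] f [0.74 3.   6.2 ] 65.81309607976436
foot px [253.26 251.83] pred [252.1  251.59] area 324 diff [-0.0006 -0.0029  0.    ]
top [252.1 251.6] shift mm [-0.85 -2.01] r 0.0261 62 3.0 181.0
wrist [277.7 200.3] shift mm [-1.74 -3.67] r 0.0232 47 55.0 204.0
```

Call:
jog_arm(
  rows=[
    {"grip": 0.3, "linear": [0, 0, 0], "dr": [0, 0, 0]},
    {"grip": 0.3, "linear": [0, 0, 0], "dr": [0, 0, 0]},
    {"grip": 0.3, "linear": [0, 0, 0], "dr": [0, 0, 0]},
    {"grip": 0.3, "linear": [0, 0, 0], "dr": [0, 0, 0]},
    {"grip": 0.3, "linear": [0, 0, 0], "dr": [0, 0, 0]},
    {"grip": 0.3, "linear": [0, 0, 0], "dr": [0, 0, 0]},
    {"grip": 0.3, "linear": [0, 0, 0], "dr": [0, 0, 0]},
    {"grip": 0.3, "linear": [0, 0, 0], "dr": [0, 0, 0]},
    {"grip": 0.3, "linear": [0, 0, 0], "dr": [0, 0, 0]},
    {"grip": 0.3, "linear": [0, 0, 0], "dr": [0, 0, 0]},
    {"grip": 0.3, "linear": [0, 0, 0], "dr": [0, 0, 0]},
    {"grip": 0.3, "linear": [0, 0, 0], "dr": [0, 0, 0]},
    {"grip": 0.3, "linear": [0, 0, 0], "dr": [0, 0, 0]},
    {"grip": 0.3, "linear": [0, 0, 0], "dr": [0, 0, 0]},
    {"grip": 0.3, "linear": [0, 0, 0], "dr": [0, 0, 0]},
    {"grip": 0.3, "linear": [0, 0, 0], "dr": [0, 0, 0]},
    {"grip": 0.3, "linear": [0, 0, 0], "dr": [0, 0, 0]},
    {"grip": 0.3, "linear": [0, 0, 0], "dr": [0, 0, 0]},
    {"grip": 0.3, "linear": [0, 0, 0], "dr": [0, 0, 0]},
    {"grip": 0.3, "linear": [0, 0, 0], "dr": [0, 0, 0]},
  ],
)

```text
clock: 20.83
eef_pos: [0.5032, 0.0757, 0.0926]
orientation: [-1.788, -1.139, -1.315]
wrist_force: [1.3, 1.9, 5.8]
finger_gap: 0.0594
grip_force: 65.8
```

Call:
jog_arm(
  rows=[
    {"grip": 0.3, "linear": [0, 0, 0], "dr": [0, 0, 0]},
    {"grip": 0.3, "linear": [0, 0, 0], "dr": [0, 0, 0]},
    {"grip": 0.3, "linear": [0, 0, 0], "dr": [0, 0, 0]},
    {"grip": 0.3, "linear": [0, 0, 0], "dr": [0, 0, 0]},
    {"grip": 0.3, "linear": [0, 0, 0], "dr": [0, 0, 0]},
    {"grip": 0.3, "linear": [0, 0, 0], "dr": [0, 0, 0]},
    {"grip": 0.3, "linear": [0, 0, 0], "dr": [0, 0, 0]},
    {"grip": 0.3, "linear": [0, 0, 0], "dr": [0, 0, 0]},
    {"grip": 0.3, "linear": [0, 0, 0], "dr": [0, 0, 0]},
    {"grip": 0.3, "linear": [0, 0, 0], "dr": [0, 0, 0]},
    {"grip": 0.3, "linear": [0, 0, 0], "dr": [0, 0, 0]},
    {"grip": 0.3, "linear": [0, 0, 0], "dr": [0, 0, 0]},
  ],
)

```text
clock: 21.83
eef_pos: [0.5032, 0.0758, 0.0926]
orientation: [-1.788, -1.139, -1.315]
wrist_force: [1.1, 2.8, 5.7]
finger_gap: 0.0592
grip_force: 65.8
```

```bash
python3 f.py; python3 -c "
from rig import workorder; print(workorder.close_job())"
```

```text
22.23 z 0.09822 f [1.55 3.14 6.27] sd [0.34 0.44 0.42]
the job is handed in; nothing more can be done
None
```

The cup is mouth-down on the rinser star, centred to about 1–2 mm by the cameras, and pressed about 10 mm down at about 6 N; it was held there for over 3 s and handed in at about 22 s, still gripped and pressed.

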